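# Snap the lifting hook onto the sign's eye and prove it shut

### The job

Get the painted butterfly sign ready for hoisting: take the snap hook out of its wooden rest and press it straight down over the sign's lifting eye until the eye is past the sprung red gate, the gate has sprung shut beneath it and the hook stands home on the eye's plate. Then pull the hook straight up against the shut gate with about 12 N (between 8 and 16 N) for a second to prove it, and set it back down to stand upright on the plate, clipped on, and let go. Never load the eye with more than 30 N in either direction, and leave the tin, the jar and the brush alone.

Things in the scene. Friction and masses are not known exactly. Their poses are not given: they have to be found in the camera images.
- hook_grip (a point): Mid-shank of the loose aluminium snap hook (0.3 to 0.5 kg, 125 mm tall), 90 mm above its feet. z up the shank, x from the gate's hinge jaw to the nose jaw, y across. Shank 22 mm (x) by 20 mm (y) from 63 to 108 mm above the feet, a thin lug above; shoulders 52 mm wide (x) lie 63 mm above the feet. Grip with the fingers closing along the hook's x. It starts standing on its feet in the rest.
- hook_throat (a point): Point in the hook's throat where the eye's bar lies when the hook is home: 44 mm above the feet, 46 mm straight below hook_grip, same axes. The throat is 18 mm wide along x and 20 mm deep along y, open downwards between the two jaws (mouth flared to 24 mm), its roof 52 mm above the feet.
- gate (a joint): Angle of the hook's red sprung gate, a flap 21 mm long, 5 mm thick, across the throat: 0 shut (level, cannot swing down), up to 1.35 rad swung up. Its height differs from hook to hook, 6 to 16 mm above the feet, and is not given: feel for it. Pressing it past the eye takes 3 to 10 N; it shuts when the bar is about 25 mm above the gate's height, 3 to 14 mm before home. Pulled up from home, it meets the bar after 21 to 31 mm.
- hook: The snap hook itself: origin at the centre of its underside (feet), axes as for hook_grip.
- eye_bar (a point): Middle of the level top bar of the lifting eye, a rigid loop of 9 mm round steel bar. The bar runs along y, 51 mm between the legs; z up. Its centre is 44 mm above the top of the eye's plate, so that the hook pressed home stands with its feet on the plate and its throat point at this height. The hook may go on either way round, its y along the bar.
- eye: The lifting eye with its bolted steel plate, 80 mm (x) by 90 mm (y) by 6 mm, fixed on the sign. Origin under the centre of the plate; bar centre 50 mm above it. Does not move.
- sign: Black and orange butterfly sign lying flat, board 18 mm thick, about 280 mm (x) by 285 mm (y). Origin at the middle of its underside. Does not move.
- rest: Wooden rest for the hook, 76 mm (x) by 44 mm (y) by 22 mm tall, with an open pocket 60 by 28 mm whose floor is 8 mm above the bench; fixed. Origin at the middle of its underside.
- tin: Paint tin, 80 mm across, 85 mm tall, standing; a bystander. Origin at its underside.
- jar: Amber glass jar, 66 mm across, 95 mm tall, standing; a bystander. Origin at its underside.
- brush: Brush, 170 mm long, lying along its x; a bystander. Origin at its underside.
There are look-alikes about, which are no part of the job. What is shaped like the hook but blue or orange is not meant.

How it is judged:
By the outcome, as a careful person would: the job done as asked, in the order asked, and still so for the second after the job is handed in, with the robot touching nothing.
It also fails if it takes over 72 s, if anything falls off the work surface, if the arm or the gripper's body presses on something with over 40 N, if the wrist force passes 120 N, or if a joint passes its speed limit or range.

### The arm

A 6-joint arm with a two-finger parallel gripper is mounted at the origin on the work surface. World frame = base frame: x ahead of the robot, y to its left, z up, the work surface at z = 0. Lengths are in m, angles in degrees, forces in N, time in s.
With the tool pointing down it reaches from about 0.3 to 0.875 m from the base axis. Payload 6.4 kg.
Tool frame: the origin (TCP) lies midway between the tips of the shut fingers; the grasp point (between the pads) lies 19 mm behind it (ctrl.pinch_z is the distance from the TCP to the grasp point, in m); z points along the fingers, y is the line along which they close (so a half turn about z gives the same grasp; the last joint's range is limited). The gripper opens to 88 mm and grips with 3 to 60 N. Pads are 18 mm wide; open, the fingers measure 123 mm over their backs; the gripper's body (75 mm by 187 mm) begins 45 mm behind the grasp point.
Start: joints at [-76.965, 10.359, 92.074, -0, 77.567, -11.82], TCP at [0.242, -0.522, 0.239] pointing down, gripper open.
Joint ranges: [-171.53, 171.53], [-51.25, 118.39], [17.06, 147.69], [-65.23, 245.23], [0, 150.52], [-178.68, 178.68]. Speed limits (degrees/s): [147.25, 147.25, 172.46, 180, 180, 180].

### API

Orientations are given as a 3x3 rotation matrix whose columns are the frame's x, y, z axes.
In Python, from workcell import observe, eyes, workorder, ctrl gives the robot as it stands.
- The arm moves only by the tool move_arm, never from a script. Its argument "series" is a list of rows, each a list of 5 numbers: the closure, from -1 (fully open) to 1 (shut), so that 0 is half open, then the shift along the tool's x, y, z in m, then the turn about the tool's z in degrees. A call has 1 to 12 rows; each row is the pose to reach, as a shift and turn from the pose commanded when the call began, along the tool's axes at that moment; what a row does not reach only later rows make up. A row lasts 1/12 s, in which the tool goes at most 41.7 mm and 7.16 degrees, less where a joint would pass 70% of its speed; a pose out of reach is approached as far as the arm can. A call with a gripper value outside its range is refused whole. The fingers move at their own pace and stop on an object; "squeeze" is the grip in N (left out, the last holds). Time passes only in rows, so rows that repeat a pose let the fingers close. It gives the time, the measured TCP pose, the force, the opening and the grip force at its end, in the units of the state.
- observe(): the state, without advancing time (a new reading comes with each control period).
- eyes.camera(name): name is "scene" or "top" or "wrist"; returns a dict with "image" (384x512x3 uint8, red, green, blue), "camera_matrix" (3x3 intrinsics, pixels), "R" (3x3) and "t" (3): a world point X has camera coordinates R X + t; the wrist camera has in their place "hand_eye" (4x4, takes a point from camera to tool coordinates, whose origin is the TCP and whose axes are the flange's). Camera axes: x right, y down, z forward; pixel columns grow to the right and rows downward; lengths in m; the calibration is good to about 2 mm. A picture is of the moment at which its call begins: read the wrist's pose just before it. There is no depth.
- workorder.finish_job(): hands the job in; it is judged then, once.
The state is a dict: "time": time; "joint_positions": joint angles; "qvel": joint speeds; "tau": joint torques, N m; "eef_pos": TCP position; "eef_rot": TCP orientation; "force": force on the tool from outside, world axes, zero at the start; "ft_torque": the same for the moment, N m; "finger_gap": finger opening in m; "grasp_force": force on a finger pad.
Only numpy, scipy, OpenCV 4.12 (cv2) and the standard library are available. Lean on these libraries where they do the work, as an engineer would, in place of code of your own. Each camera call takes 0.05 s, during which the arm holds its last target. There are 200 camera calls.

## Working session

There is one attempt and no reset: what is moved stays moved. The work goes in short steps, Python scripts to look and compute and a tool call to move; the robot and the scene stay as the last step left them, time stands still between calls to the robot, and variables do not carry over. Pictures are saved under pics/ and viewed, at most 10 in all, crops included, and the job is handed in when it is done.

Besides the shell and the picture viewer there is one more tool, called after ">>>" as name(argument=value, ...) on one line, values as JSON. move_arm: Moves the arm, as the interface text tells. Its arguments: {"type":"object","properties":{"series":{"type":"array","items":{"type":"array","items":{"type":"number"}}},"squeeze":{"type":"number"}},"required":["series"]}

```bash
mkdir -p pics
python3 - <<'E'
from workcell import observe, eyes, workorder, ctrl
import cv2, numpy as np
s=observe()
print({k:np.round(v,3).tolist() for k,v in s.items()}, ctrl.pinch_z)
for n in("scene","top","wrist"):
    c=eyes.camera(n); cv2.imwrite(f"pics/{n}0.png",c["image"][:,:,::-1])
    np.savez(f"{n}0.npz",**c)
    print(n,[ (k,np.round(c[k],4).tolist()) for k in c if k!="image"])
a=[cv2.imread(f"pics/{n}0.png") for n in("scene","top")]
E
```

```text
{'time': 0.0, 'joint_positions': [-76.964, 10.401, 92.13, -0.002, 77.568, -11.818], 'qvel': [0.114, -0.012, -0.032, -0.072, 0.128, 0.024], 'tau': [-0.0, -43.386, -34.185, 0.07, 0.039, -0.0], 'eef_pos': [0.242, -0.521, 0.238], 'eef_rot': [[0.907, 0.42, -0.0], [0.42, -0.907, 0.002], [0.0, -0.002, -1.0]], 'force': [-0.045, 0.419, -0.086], 'ft_torque': [-0.006, -0.004, 0.021], 'grasp_force': 0.0, 'finger_gap': 0.088} 0.0187
scene [('camera_matrix', [[495.6577, 0.0, 255.8451], [0.0, 495.6577, 193.2871], [0.0, 0.0, 1.0]]), ('R', [[-0.0713, 0.9974, -0.0053], [0.7357, 0.049, -0.6755], [-0.6735, -0.0521, -0.7373]]), ('t', [0.1005, -0.347, 1.4714])]
top [('camera_matrix', [[427.7247, 0.0, 257.7949], [0.0, 427.7247, 186.9295], [0.0, 0.0, 1.0]]), ('R', [[0.01, -0.9999, 0.0061], [-0.9854, -0.0109, -0.17], [0.1701, -0.0043, -0.9854]]), ('t', [-0.0389, 0.5672, 0.9672])]
wrist [('camera_matrix', [[331.844, 0.0, 259.4221], [0.0, 331.844, 199.905], [0.0, 0.0, 1.0]]), ('hand_eye', [[0.0001, -0.9466, -0.3225, 0.0828], [1.0, -0.0001, 0.0007, -0.0003], [-0.0007, -0.3225, 0.9466, -0.1458], [0.0, 0.0, 0.0, 1.0]])]
```

View pics/top0.png

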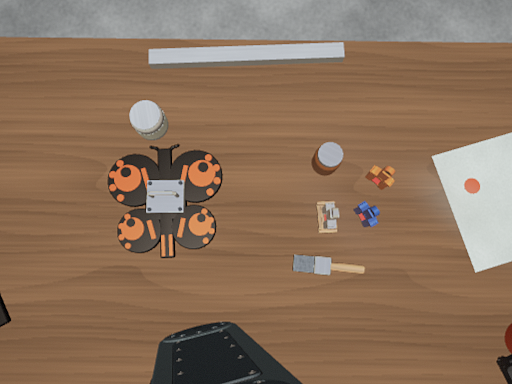

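View pics/scene0.png

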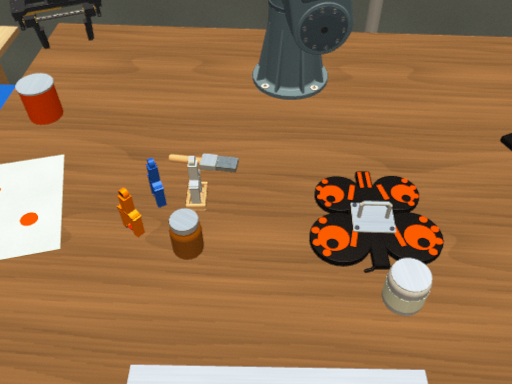

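The top view shows the sign's eye plate at (165,196) and the grey hook in its rest at (328,216). The blue look-alike is at (368,214), the orange one at (382,178), the jar at (330,157), the brush at (330,266) and the tin at (148,118). The scene view agrees, with the hook standing at (194,180).

```bash
cat > h.py <<'E'
import numpy as np, cv2
from workcell import observe, eyes
def load(n): return dict(np.load(n+".npz"))
def wristRT(c,s):
    T=np.eye(4);T[:3,:3]=s["eef_rot"];T[:3,3]=s["eef_pos"]
    M=np.linalg.inv(T@c["hand_eye"]); c["R"],c["t"]=M[:3,:3],M[:3,3]; return c
def snap(n,tag):
    s=observe(); c=eyes.camera(n)
    if n=="wrist": wristRT(c,s)
    np.savez(tag+".npz",**{k:c[k] for k in("image","camera_matrix","R","t")}); return c
def ray(c,uv,z):
    d=c["R"].T@np.linalg.inv(c["camera_matrix"])@np.array([uv[0],uv[1],1.]); o=-c["R"].T@c["t"]
    return o+d*(z-o[2])/d[2]
def tri(c1,p1,c2,p2):
    P=[c["camera_matrix"]@np.c_[c["R"],c["t"]] for c in(c1,c2)]
    X=cv2.triangulatePoints(P[0],P[1],np.array(p1,float),np.array(p2,float)).ravel(); return X[:3]/X[3]
def proj(c,X):
    p=c["camera_matrix"]@(c["R"]@np.array(X,float)+c["t"]); return p[:2]/p[2]
E
python3 - <<'E'
from h import *
t=load("top0");s=load("scene0")
print("rest",ray(t,(328,217),.022),ray(s,(196,200),.022))
print("plate",ray(t,(165,196),.024),ray(s,(373,217),.024))
a=cv2.resize(t["image"][190:245,300:380],None,fx=5,fy=5,interpolation=2)
b=cv2.resize(s["image"][145:215,145:225],None,fx=5,fy=5,interpolation=2)
c=cv2.resize(t["image"][165:235,130:200],None,fx=5,fy=5,interpolation=2)
H=np.zeros((360,1150,3),np.uint8)
for x,i in((0,a),(400,b),(800,c)): H[:i.shape[0],x:x+i.shape[1]]=i[:360]
cv2.imwrite("pics/crop1.png",cv2.resize(H,(800,250))[:,:,::-1])
E
```

```text
rest [ 0.50043931 -0.20305966  0.022     ] [ 0.52548295 -0.19759946  0.022     ]
plate [0.54701536 0.19144987 0.024     ] [0.55060104 0.19298093 0.024     ]
```

View pics/crop1.png

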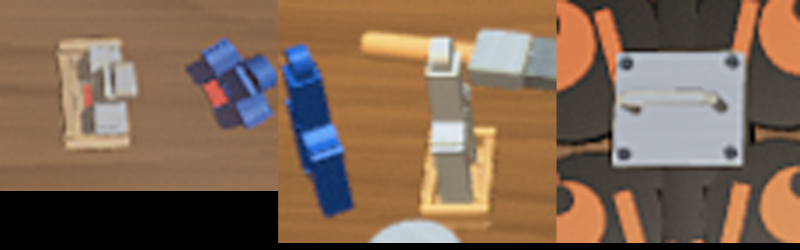

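The crops show the hook's two shoulders spread along world x, with the rest's long side along x. The bar runs nearly along world y and the plate is square to the axes. I'll move above the hook and look from near.

>>> move_arm(series=[[-1,0.031,-0.015,0,-5.4],[-1,0.063,-0.03,0,-10.8],[-1,0.095,-0.045,0,-16.2],[-1,0.126,-0.06,0,-21.7],[-1,0.158,-0.075,0,-27],[-1,0.189,-0.09,0,-32.5],[-1,0.22,-0.105,0,-38],[-1,0.252,-0.12,0,-43.3],[-1,0.284,-0.135,0,-48.7],[-1,0.315,-0.15,0,-54],[-1,0.347,-0.165,0,-59.5],[-1,0.378,-0.18,0,-65]])

```text
time: 1.15
eef_pos: [0.5098, -0.1978, 0.2386]
eef_rot: [[-0.002, 1.0, -0.0], [1.0, 0.002, 0.0], [0.0, -0.0, -1.0]]
force: [1.0, -0.7, 0.0]
finger_gap: 0.0883
grasp_force: 0.0
```

>>> move_arm(series=[[-1,0,0,0,0],[-1,0,0,0,0]])

```text
time: 1.32
eef_pos: [0.5096, -0.198, 0.2383]
eef_rot: [[-0.0, 1.0, -0.001], [1.0, 0.0, 0.0], [0.0, -0.001, -1.0]]
force: [0.3, 0.1, -0.6]
finger_gap: 0.0879
grasp_force: 0.0
```

Run:
```python
from h import *
s=observe(); print(s["time"],s["eef_pos"],np.round(s["eef_rot"],3).tolist(),s["force"])
c=snap("wrist","w1"); snap("top","t1"); snap("scene","s1")
cv2.imwrite("pics/w1.png",cv2.resize(c["image"],(768,576))[:,:,::-1])
```

```text
1.3167 [ 0.50955716 -0.19798415  0.23832667] [[-0.0, 1.0, -0.001], [1.0, 0.0, 0.0], [0.0, -0.001, -1.0]] [ 0.30129327  0.07334208 -0.58343936]
```

View pics/w1.png

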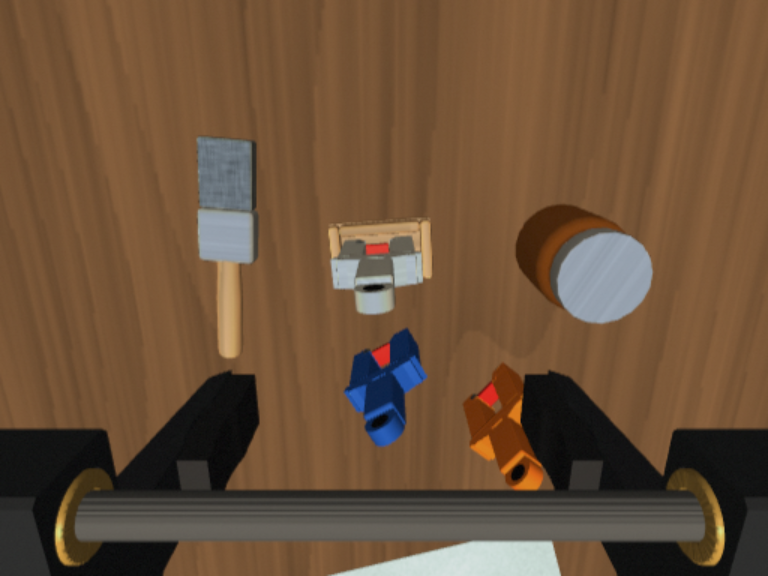

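The wrist view (scaled 1.5×) shows the grey hook at (375,270), with its shoulders spanning (331,275) to (423,268) and its lug at (375,293). The rest's far edge runs from (329,226) to (429,219). The blue look-alike is nearer the camera at (385,385), and the jar is at (600,275).

Run:
```python
from h import *
w=load("w1");t=load("t1");s=load("s1")
def P(n,p,z): print(n,np.round(ray(w,np.array(p)/1.5,z),4))
P("rest c",(329,226),.022);P("rest c",(429,219),.022);P("rest r",(432,277),.022)
P("shL far",(331,263),.071);P("shR far",(421,254),.071);P("shL near",(333,288),.071);P("shR near",(424,283),.071)
P("lug",(375,291),.133)
P("blue lug",(385,426),.125)
img=w["image"]
for n,b in(("hook",(215,140,290,215)),):
    x0,y0,x1,y1=b;im=cv2.resize(img[y0:y1,x0:x1],None,fx=7,fy=7,interpolation=2)
    cv2.imwrite("pics/c2.png",im[:,:,::-1])
    e=cv2.resize(s["image"][145:215,170:230],None,fx=7,fy=7,interpolation=2)
    H=np.zeros((530,950,3),np.uint8);H[:525,:525]=im;H[:490,527:947]=e;cv2.imwrite("pics/c2.png",cv2.resize(H,(800,446))[:,:,::-1])
```

```text
rest c [ 0.464  -0.1806  0.022 ]
rest c [ 0.5371 -0.1755  0.022 ]
rest r [ 0.5405 -0.2194  0.022 ]
shL far [ 0.4704 -0.1957  0.071 ]
shR far [ 0.5286 -0.1897  0.071 ]
shL near [ 0.4711 -0.2127  0.071 ]
shR near [ 0.531  -0.2093  0.071 ]
lug [ 0.5006 -0.1949  0.133 ]
blue lug [ 0.5056 -0.2828  0.125 ]
```

View pics/c2.png

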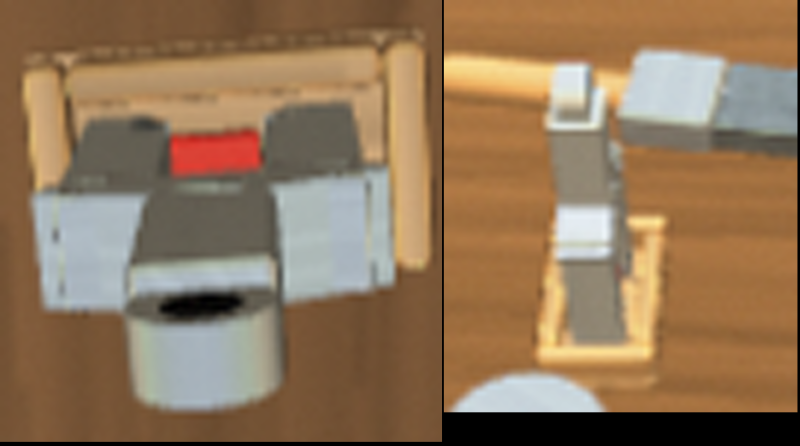

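The hook and rest agree: centre at about (0.5005, -0.200), yaw about +4.2°, and the rest measures 73 mm against the nominal 76. I'll descend and grip.

>>> move_arm(series=[[-0.3,-0.002,-0.009,0.01,-4.2],[-0.3,-0.002,-0.009,0.03,-4.2],[-0.3,-0.002,-0.009,0.055,-4.2],[-0.3,-0.002,-0.009,0.08,-4.2],[-0.3,-0.002,-0.009,0.105,-4.2],[-0.3,-0.002,-0.009,0.125,-4.2],[-0.3,-0.002,-0.009,0.14,-4.2],[-0.3,-0.002,-0.009,0.15,-4.2],[-0.3,-0.002,-0.009,0.156,-4.2],[-0.3,-0.002,-0.009,0.159,-4.2],[-0.3,-0.002,-0.009,0.159,-4.2],[-0.3,-0.002,-0.009,0.159,-4.2]])

```text
time: 2.47
eef_pos: [0.5005, -0.2021, 0.0805]
eef_rot: [[-0.07, 0.998, 0.001], [0.998, 0.07, -0.001], [-0.001, 0.001, -1.0]]
force: [0.4, 0.0, -0.1]
finger_gap: 0.0578
grasp_force: 0.0
```

Run:
```python
from h import *
c=snap("wrist","w2"); cv2.imwrite("pics/w2.png",c["image"][:,:,::-1])
```

```text
(no output)
```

View pics/w2.png

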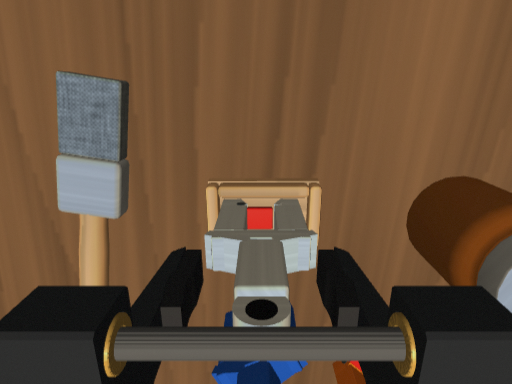

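Seen close, the hook is centred at (261,270), midway between the fingers at about (170–200) and (320–350), and its rest edges are level, so the yaw is right. I'll check the offset across the pads, then close.

Run:
```python
from h import *
w=load("w2"); s=observe()
R=s["eef_rot"];p=s["eef_pos"]
for n,uv,z in(("shank top +y edge",(261,290),.116),("shoulder far edge",(261,235),.071),("rest far",(264,183),.022)):
    print(n,np.round(R.T@(ray(w,uv,z)-p),4))
```

```text
shank top +y edge [ 0.0095 -0.001  -0.0353]
shoulder far edge [ 0.0119 -0.0008  0.0097]
rest far [0.0257 0.0013 0.0587]
```

>>> move_arm(squeeze=50, series=[[0.3,0,0,0.001,0],[0.6,0,0,0.001,0],[0.8,0,0,0.001,0],[1,0,0,0.001,0],[1,0,0,0.001,0],[1,0,0,0.001,0],[1,0,0,0.001,0],[1,0,0,0.001,0],[1,0,0,0.001,0]])

```text
time: 3.27
eef_pos: [0.5001, -0.2015, 0.0787]
eef_rot: [[-0.071, 0.997, 0.0], [0.997, 0.071, -0.0], [-0.0, 0.0, -1.0]]
force: [1.2, 0.5, 0.8]
finger_gap: 0.0217
grasp_force: 50.0
```

>>> move_arm(series=[[1,0,0,-0.004,0],[1,0,0,-0.01,0],[1,0,0,-0.02,0],[1,0,0,-0.035,0],[1,0,0,-0.055,0],[1,0,0,-0.075,0],[1,0,0,-0.095,0],[1,0,0,-0.115,0],[1,0,0,-0.13,0],[1,0,0,-0.138,0],[1,0,0,-0.14,0],[1,0,0,-0.14,0]])

```text
time: 4.27
eef_pos: [0.5001, -0.2016, 0.2192]
eef_rot: [[-0.071, 0.997, 0.001], [0.997, 0.071, -0.001], [-0.001, 0.001, -1.0]]
force: [0.4, 0.2, -3.7]
finger_gap: 0.0216
grasp_force: 50.0
```

Run:
```python
from h import *
t=load("top0");s=load("scene0")
# crop3 in crop1: bar shadow/light; make large crops of both
a=cv2.resize(t["image"][170:225,135:200],None,fx=6,fy=6,interpolation=2)
b=cv2.resize(s["image"][190:245,340:405],None,fx=6,fy=6,interpolation=2)
cv2.imwrite("pics/c3.png",np.hstack([a,b])[:,:,::-1])
```

```text
(no output)
```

View pics/c3.png

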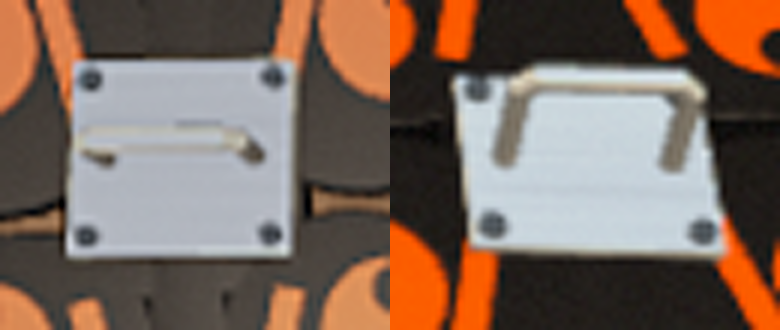

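The top crop (6×) shows the plate with corners at (75,62), (298,60), (292,257) and (67,257), and the bar from (82,135) to (240,138). In the scene crop the bar runs from (522,82) to (692,86).

Run:
```python
from h import *
t=load("top0");s=load("scene0")
T=lambda u,v:np.array([u-.5,v-.5])/6+[135,170]
S=lambda u,v:np.array([u-390-.5,v-.5])/6+[340,190]
print("plate",[np.round(ray(t,T(*p),.024),4).tolist() for p in((75,62),(298,60),(292,257),(67,257))],np.mean([ray(t,T(*p),.024) for p in((75,62),(298,60),(292,257),(67,257))],0))
print("bar top",ray(t,T(161,137),.068),"scene",ray(s,S(607,83),.070))
print("tri",tri(t,T(161,137),s,S(607,83)))
print("ends",ray(t,T(82,135),.068),ray(t,T(240,138),.068),ray(s,S(522,82),.07),ray(s,S(692,86),.07))
```

```text
plate [[0.5853, 0.236, 0.024], [0.5872, 0.1456, 0.024], [0.5068, 0.1449, 0.024], [0.5058, 0.235, 0.024]] [0.5462695  0.19038396 0.024     ]
bar top [0.54802341 0.18990308 0.068     ] scene [0.55294135 0.19147136 0.07      ]
tri [0.54858432 0.19182357 0.06495955]
ends [0.54846989 0.22044869 0.068     ] [0.54796826 0.15937082 0.068     ] [0.5544475  0.16196485 0.07      ] [0.55237259 0.22084519 0.07      ]
```

>>> move_arm(series=[[1,0.01,0.002,0,0],[1,0.035,0.008,0,0],[1,0.07,0.015,0,1],[1,0.105,0.023,0,2],[1,0.14,0.031,0,3],[1,0.175,0.039,0,3.5],[1,0.21,0.046,0,3.5],[1,0.245,0.053,0,3.5],[1,0.28,0.061,0.005,3.5],[1,0.305,0.066,0.01,3.5],[1,0.322,0.07,0.016,3.5],[1,0.327,0.071,0.019,3.5]])

```text
time: 5.27
eef_pos: [0.5461, 0.1332, 0.1974]
eef_rot: [[-0.013, 1.0, -0.004], [1.0, 0.013, 0.001], [0.001, -0.004, -1.0]]
force: [0.0, -0.5, -3.0]
finger_gap: 0.0216
grasp_force: 50.0
```

>>> move_arm(series=[[1,0,0,0,0],[1,0,0,0,0],[1,0,0,0,0]])

```text
time: 5.52
eef_pos: [0.5475, 0.1288, 0.1994]
eef_rot: [[-0.009, 1.0, -0.001], [1.0, 0.009, -0.0], [-0.0, -0.001, -1.0]]
force: [-0.0, -1.0, -3.9]
finger_gap: 0.0218
grasp_force: 50.0
```

Run:
```python
from h import *
c=snap("wrist","w3"); cv2.imwrite("pics/w3.png",cv2.resize(c["image"],(800,600),interpolation=cv2.INTER_CUBIC)[:,:,::-1])
```

```text
(no output)
```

View pics/w3.png

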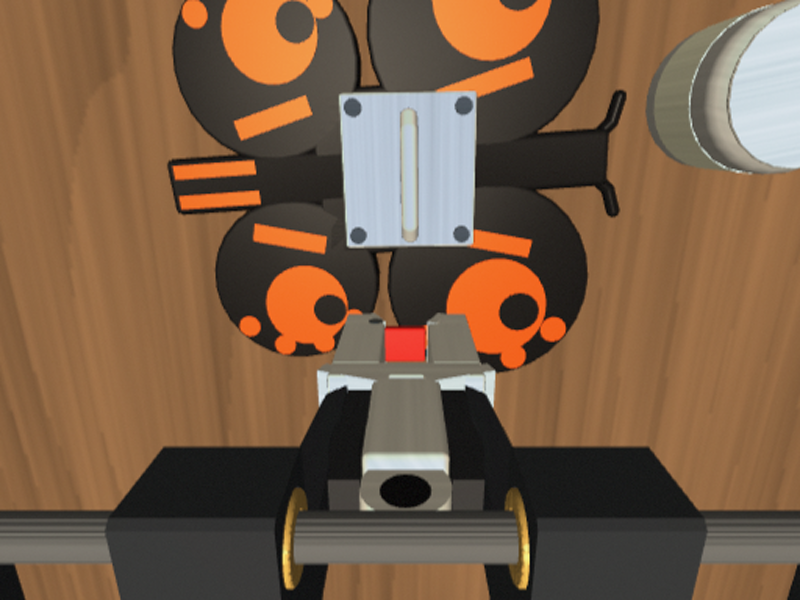

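The wrist view (1.5625×) shows the bar from (408,108) to (410,240), and the plate with corners at (340,93), (475,92), (474,246) and (347,248). The held hook's gate is centred at (405.5,345) and its shank at (406,420).

Run:
```python
from h import *
w=load("w3"); s=observe(); R=s["eef_rot"];p=s["eef_pos"]; f=s["eef_pos"][2]-.0707
print(p,np.round(R,4).tolist())
def P(n,uv,z):
    X=ray(w,(np.array(uv)+.5)/1.5625-.5,z); print(n,np.round(X,4),np.round(R.T@(X-p),4))
P("bar far",(408.5,110),.0725);P("bar near",(410,240),.0725)
for c in((340,93),(475,92),(474,246),(347,248)):P("plate",c,.024)
P("gate",(405.5,345),f+.012)
P("jawtips L",(348,314),f);P("jawtips R",(465,314),f)
P("shoulderL",(318,371),f+.063);P("shoulderR",(495,371),f+.063)
P("shank bottom L",(372,380),f+.063);P("shank bottom R",(442,380),f+.063);P("lug",(405,490),f+.118)
```

```text
[0.5477308  0.12865356 0.199782  ] [[-0.0084, 1.0, -0.0001], [1.0, 0.0084, -0.0003], [-0.0003, -0.0001, -1.0]]
bar far [0.5465 0.2245 0.0725] [ 0.0959 -0.0004  0.1273]
bar near [0.548  0.1603 0.0725] [0.0316 0.0006 0.1273]
plate [0.5075 0.2353 0.024 ] [ 0.107  -0.0393  0.1758]
plate [0.5847 0.2365 0.024 ] [0.1076 0.0378 0.1757]
plate [0.5887 0.1475 0.024 ] [0.0185 0.0411 0.1758]
plate [0.509  0.1455 0.024 ] [ 0.0172 -0.0386  0.1758]
gate [0.546  0.1284 0.1411] [-0.0002 -0.0018  0.0587]
jawtips L [0.5205 0.138  0.1291] [ 0.0096 -0.0271  0.0707]
jawtips R [0.5721 0.1385 0.1291] [0.0096 0.0245 0.0707]
shoulderL [0.5175 0.1401 0.1921] [ 0.0117 -0.0302  0.0077]
shoulderR [0.5749 0.1407 0.1921] [0.0118 0.0273 0.0077]
shank bottom L [0.535  0.1371 0.1921] [ 0.0085 -0.0127  0.0077]
shank bottom R [0.5578 0.1373 0.1921] [0.0085 0.0102 0.0077]
lug [0.5458 0.1368 0.2471] [ 0.0081 -0.0018 -0.0473]
```

>>> move_arm(series=[[1,0.006,0,0,-0.7],[1,0.018,0.001,0,-0.7],[1,0.03,0.0015,0,-0.7],[1,0.042,0.0015,0,-0.7],[1,0.054,0.0015,0.004,-0.7],[1,0.061,0.0015,0.01,-0.7],[1,0.063,0.0015,0.02,-0.7],[1,0.063,0.0015,0.03,-0.7],[1,0.063,0.0015,0.04,-0.7],[1,0.063,0.0015,0.046,-0.7],[1,0.063,0.0015,0.049,-0.7],[1,0.063,0.0015,0.05,-0.7]])

```text
time: 6.57
eef_pos: [0.5482, 0.1921, 0.1485]
eef_rot: [[-0.021, 1.0, -0.002], [1.0, 0.021, -0.0], [-0.0, -0.002, -1.0]]
force: [1.1, -0.3, -2.8]
finger_gap: 0.0216
grasp_force: 50.0
```

>>> move_arm(series=[[1,0,0,0,0],[1,0,0,0,0],[1,0,0,0,0]])

```text
time: 6.82
eef_pos: [0.5491, 0.1926, 0.1504]
eef_rot: [[-0.022, 1.0, 0.001], [1.0, 0.022, 0.0], [0.0, 0.001, -1.0]]
force: [-0.4, -0.2, -3.0]
finger_gap: 0.0216
grasp_force: 50.0
```

Run:
```python
from h import *
t=snap("top","t4");s=snap("scene","s4");c=snap("wrist","w4")
b=cv2.resize(s["image"][140:250,330:420],None,fx=5,fy=5,interpolation=2)
w=cv2.resize(c["image"][130:320,190:330],None,fx=2.5,fy=2.5,interpolation=2)
H=np.zeros((550,800,3),np.uint8);H[:,:450]=b;H[:475,450:800]=w;cv2.imwrite("pics/c4.png",H[:,:,::-1])
```

```text
(no output)
```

View pics/c4.png

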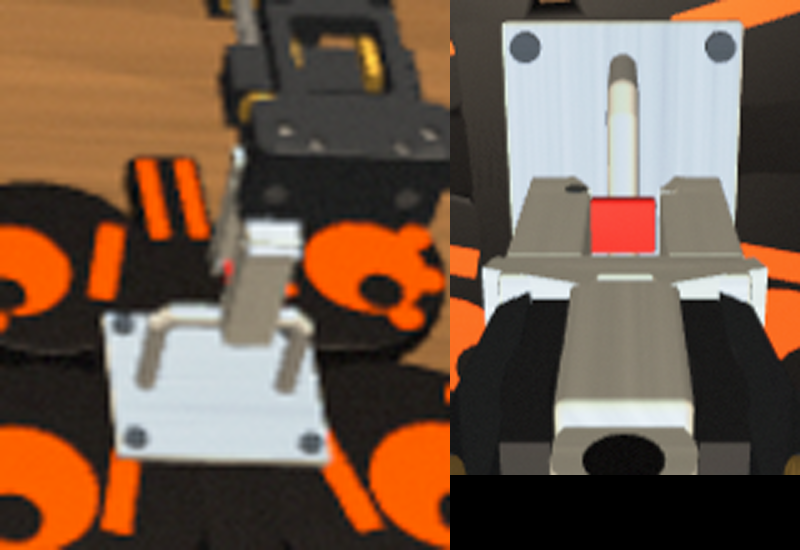

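The scene crop shows the hook poised over the bar between the legs. In the wrist crop the gate's centre (623,225) sits in line with the bar (622,130). I'll descend gently, watching the force.

>>> move_arm(series=[[1,0,0,0.002,0],[1,0,0,0.004,0],[1,0,0,0.006,0],[1,0,0,0.008,0],[1,0,0,0.009,0],[1,0,0,0.01,0],[1,0,0,0.01,0]])

```text
time: 7.55
eef_pos: [0.5485, 0.1927, 0.1394]
eef_rot: [[-0.022, 1.0, -0.001], [1.0, 0.022, -0.0], [-0.0, -0.001, -1.0]]
force: [0.8, 0.1, -3.2]
finger_gap: 0.0218
grasp_force: 50.0
```

>>> move_arm(series=[[1,0,0,0.001,0],[1,0,0,0.002,0],[1,0,0,0.003,0],[1,0,0,0.003,0]])

```text
time: 7.88
eef_pos: [0.5485, 0.1927, 0.1365]
eef_rot: [[-0.022, 1.0, -0.0], [1.0, 0.022, -0.0], [-0.0, -0.0, -1.0]]
force: [0.5, 0.0, -3.1]
finger_gap: 0.0215
grasp_force: 50.0
```

>>> move_arm(series=[[1,0,0,0.001,0],[1,0,0,0.002,0],[1,0,0,0.003,0],[1,0,0,0.003,0]])

```text
time: 8.22
eef_pos: [0.5487, 0.1927, 0.1341]
eef_rot: [[-0.022, 1.0, 0.0], [1.0, 0.022, 0.0], [0.0, 0.0, -1.0]]
force: [-1.1, -0.7, 1.9]
finger_gap: 0.0214
grasp_force: 50.0
```

>>> move_arm(series=[[1,0,0,0.001,0],[1,0,0,0.002,0],[1,0,0,0.003,0],[1,0,0,0.003,0]])

```text
time: 8.55
eef_pos: [0.5486, 0.1927, 0.1308]
eef_rot: [[-0.022, 1.0, 0.0], [1.0, 0.022, 0.0], [0.0, 0.0, -1.0]]
force: [-2.6, -0.5, 2.4]
finger_gap: 0.0213
grasp_force: 50.0
```

The gate was met near TCP z 0.135, and the force on it is about 5 N. I'll continue.

>>> move_arm(series=[[1,0,0,0.001,0],[1,0,0,0.002,0],[1,0,0,0.003,0],[1,0,0,0.004,0],[1,0,0,0.005,0],[1,0,0,0.005,0]])

```text
time: 9.05
eef_pos: [0.5496, 0.1928, 0.1265]
eef_rot: [[-0.022, 1.0, 0.002], [1.0, 0.022, 0.0], [0.0, 0.002, -1.0]]
force: [-2.2, 0.1, 6.3]
finger_gap: 0.0213
grasp_force: 50.0
```

>>> move_arm(series=[[1,0,0,0.001,0],[1,0,0,0.002,0],[1,0,0,0.003,0],[1,0,0,0.004,0],[1,0,0,0.005,0],[1,0,0,0.005,0]])

```text
time: 9.55
eef_pos: [0.5486, 0.1928, 0.1209]
eef_rot: [[-0.022, 1.0, -0.0], [1.0, 0.022, 0.0], [0.0, -0.0, -1.0]]
force: [-3.5, 0.4, 5.8]
finger_gap: 0.0219
grasp_force: 50.0
```

>>> move_arm(series=[[1,0,0,0.001,0],[1,0,0,0.002,0],[1,0,0,0.003,0],[1,0,0,0.004,0],[1,0,0,0.005,0],[1,0,0,0.005,0]])

```text
time: 10.05
eef_pos: [0.548, 0.1927, 0.1152]
eef_rot: [[-0.022, 1.0, -0.001], [1.0, 0.022, 0.0], [0.0, -0.001, -1.0]]
force: [-3.8, 0.7, 3.5]
finger_gap: 0.0219
grasp_force: 50.0
```

>>> move_arm(series=[[1,0,0,0.001,0],[1,0,0,0.002,0],[1,0,0,0.003,0],[1,0,0,0.004,0],[1,0,0,0.005,0],[1,0,0,0.005,0]])

```text
time: 10.55
eef_pos: [0.5481, 0.1927, 0.1101]
eef_rot: [[-0.022, 1.0, -0.001], [1.0, 0.022, -0.0], [-0.0, -0.001, -1.0]]
force: [-5.0, -0.1, 1.7]
finger_gap: 0.0216
grasp_force: 50.0
```

>>> move_arm(series=[[1,0,0,0.001,0],[1,0,0,0.002,0],[1,0,0,0.003,0],[1,0,0,0.004,0],[1,0,0,0.005,0],[1,0,0,0.005,0]])

```text
time: 11.05
eef_pos: [0.5493, 0.1926, 0.1055]
eef_rot: [[-0.022, 1.0, 0.001], [1.0, 0.022, 0.0], [0.0, 0.001, -1.0]]
force: [-0.1, -1.2, -3.6]
finger_gap: 0.0213
grasp_force: 50.0
```

>>> move_arm(series=[[1,0,0,0.001,0],[1,0,0,0.002,0],[1,0,0,0.003,0],[1,0,0,0.004,0],[1,0,0,0.005,0],[1,0,0,0.005,0]])

```text
time: 11.55
eef_pos: [0.5485, 0.1927, 0.1005]
eef_rot: [[-0.022, 1.0, -0.0], [1.0, 0.022, -0.0], [-0.0, -0.0, -1.0]]
force: [0.1, 0.0, -3.6]
finger_gap: 0.0218
grasp_force: 50.0
```

>>> move_arm(series=[[1,0,0,0.001,0],[1,0,0,0.002,0],[1,0,0,0.003,0],[1,0,0,0.003,0],[1,0,0,0.003,0]])

```text
time: 11.97
eef_pos: [0.5486, 0.1927, 0.0976]
eef_rot: [[-0.022, 1.0, -0.0], [1.0, 0.022, 0.0], [0.0, -0.0, -1.0]]
force: [1.3, -0.5, -3.4]
finger_gap: 0.0218
grasp_force: 50.0
```

The gate snapped shut between z 0.110 and 0.1055, where the force fell back to the hook's weight alone. Now for home, in half-millimetre steps.

>>> move_arm(series=[[1,0,0,0.0005,0],[1,0,0,0.001,0],[1,0,0,0.0015,0],[1,0,0,0.0015,0]])

```text
time: 12.3
eef_pos: [0.5486, 0.1927, 0.0961]
eef_rot: [[-0.022, 1.0, -0.0], [1.0, 0.022, -0.0], [0.0, -0.0, -1.0]]
force: [0.5, -0.1, -3.6]
finger_gap: 0.0217
grasp_force: 50.0
```

>>> move_arm(series=[[1,0,0,0.0005,0],[1,0,0,0.001,0],[1,0,0,0.001,0],[1,0,0,0.001,0]])

```text
time: 12.63
eef_pos: [0.5486, 0.1927, 0.0952]
eef_rot: [[-0.022, 1.0, -0.0], [1.0, 0.022, -0.0], [-0.0, -0.0, -1.0]]
force: [0.1, -0.1, -3.2]
finger_gap: 0.0216
grasp_force: 50.0
```

>>> move_arm(series=[[1,0,0,0.0005,0],[1,0,0,0.0005,0],[1,0,0,0.0005,0],[1,0,0,0.0005,0]])

```text
time: 12.97
eef_pos: [0.5487, 0.1927, 0.0948]
eef_rot: [[-0.022, 1.0, 0.0], [1.0, 0.022, 0.0], [0.0, 0.0, -1.0]]
force: [0.1, 0.7, -2.5]
finger_gap: 0.0215
grasp_force: 50.0
```

>>> move_arm(series=[[1,0,0,0.0003,0],[1,0,0,0.0005,0],[1,0,0,0.0005,0],[1,0,0,0.0005,0]])

```text
time: 13.3
eef_pos: [0.5488, 0.1927, 0.0947]
eef_rot: [[-0.022, 1.0, 0.0], [1.0, 0.022, 0.0], [0.0, 0.0, -1.0]]
force: [-0.5, -0.0, 3.3]
finger_gap: 0.0214
grasp_force: 50.0
```

>>> move_arm(series=[[1,0,0,0.0003,0],[1,0,0,0.0005,0],[1,0,0,0.0005,0],[1,0,0,0.0005,0]])

```text
time: 13.63
eef_pos: [0.5489, 0.1927, 0.0947]
eef_rot: [[-0.022, 1.0, 0.001], [1.0, 0.022, 0.0], [0.0, 0.001, -1.0]]
force: [-2.2, -0.2, 7.3]
finger_gap: 0.0218
grasp_force: 50.0
```

The hook is home at TCP z 0.0947, with about 11 N on the plate. Weight alone reads -3.5 N, so the pull needs a reading of about -15.5 N. I'll raise until it meets the gate.

>>> move_arm(series=[[1,0,0,-0.001,0],[1,0,0,-0.003,0],[1,0,0,-0.006,0],[1,0,0,-0.009,0],[1,0,0,-0.012,0],[1,0,0,-0.015,0],[1,0,0,-0.018,0],[1,0,0,-0.02,0],[1,0,0,-0.021,0],[1,0,0,-0.021,0]])

```text
time: 14.47
eef_pos: [0.5488, 0.1927, 0.1151]
eef_rot: [[-0.022, 1.0, 0.001], [1.0, 0.022, 0.0], [0.0, 0.001, -1.0]]
force: [-0.3, 0.8, -4.1]
finger_gap: 0.0216
grasp_force: 50.0
```

>>> move_arm(series=[[1,0,0,-0.0005,0],[1,0,0,-0.001,0],[1,0,0,-0.0015,0],[1,0,0,-0.0015,0]])

```text
time: 14.8
eef_pos: [0.5486, 0.1927, 0.1162]
eef_rot: [[-0.022, 1.0, -0.0], [1.0, 0.022, 0.0], [0.0, -0.0, -1.0]]
force: [0.0, -0.0, -3.5]
finger_gap: 0.0216
grasp_force: 50.0
```

>>> move_arm(series=[[1,0,0,-0.0005,0],[1,0,0,-0.001,0],[1,0,0,-0.001,0],[1,0,0,-0.001,0]])

```text
time: 15.13
eef_pos: [0.5486, 0.1927, 0.1172]
eef_rot: [[-0.022, 1.0, 0.0], [1.0, 0.022, 0.0], [0.0, 0.0, -1.0]]
force: [0.6, 0.2, -3.4]
finger_gap: 0.0219
grasp_force: 50.0
```

>>> move_arm(series=[[1,0,0,-0.0005,0],[1,0,0,-0.001,0],[1,0,0,-0.001,0],[1,0,0,-0.001,0]])

```text
time: 15.47
eef_pos: [0.5487, 0.1927, 0.1183]
eef_rot: [[-0.022, 1.0, 0.0], [1.0, 0.022, -0.0], [-0.0, 0.0, -1.0]]
force: [-0.1, -0.3, -2.6]
finger_gap: 0.0218
grasp_force: 50.0
```

>>> move_arm(series=[[1,0,0,-0.0005,0],[1,0,0,-0.001,0],[1,0,0,-0.001,0]])

```text
time: 15.72
eef_pos: [0.5487, 0.1927, 0.1193]
eef_rot: [[-0.022, 1.0, 0.0], [1.0, 0.022, 0.0], [0.0, 0.0, -1.0]]
force: [-0.1, -0.2, -3.9]
finger_gap: 0.0218
grasp_force: 50.0
```

>>> move_arm(series=[[1,0,0,-0.0005,0],[1,0,0,-0.001,0],[1,0,0,-0.001,0]])

```text
time: 15.97
eef_pos: [0.5487, 0.1927, 0.1203]
eef_rot: [[-0.022, 1.0, 0.0], [1.0, 0.022, 0.0], [0.0, 0.0, -1.0]]
force: [-0.3, 0.1, -3.5]
finger_gap: 0.0214
grasp_force: 50.0
```

>>> move_arm(series=[[1,0,0,-0.0005,0],[1,0,0,-0.001,0],[1,0,0,-0.001,0]])

```text
time: 16.22
eef_pos: [0.5485, 0.1927, 0.1208]
eef_rot: [[-0.022, 1.0, -0.0], [1.0, 0.022, -0.0], [0.0, -0.0, -1.0]]
force: [0.7, 0.8, -7.0]
finger_gap: 0.022
grasp_force: 50.0
```

>>> move_arm(series=[[1,0,0,-0.0005,0],[1,0,0,-0.0005,0],[1,0,0,-0.0005,0]])

```text
time: 16.47
eef_pos: [0.5484, 0.1926, 0.121]
eef_rot: [[-0.022, 1.0, -0.001], [1.0, 0.022, -0.0], [-0.0, -0.001, -1.0]]
force: [3.0, 0.9, -12.9]
finger_gap: 0.0215
grasp_force: 50.0
```

>>> move_arm(series=[[1,0,0,-0.0002,0],[1,0,0,-0.0002,0],[1,0,0,-0.0002,0]])

```text
time: 16.72
eef_pos: [0.5483, 0.1926, 0.1211]
eef_rot: [[-0.022, 1.0, -0.001], [1.0, 0.022, -0.0], [-0.0, -0.001, -1.0]]
force: [3.8, 0.9, -17.7]
finger_gap: 0.0214
grasp_force: 50.0
```

>>> move_arm(series=[[1,0,0,0.0001,0],[1,0,0,0.0001,0],[1,0,0,0.0001,0]])

```text
time: 16.97
eef_pos: [0.5483, 0.1926, 0.1212]
eef_rot: [[-0.022, 1.0, -0.001], [1.0, 0.022, -0.0], [-0.0, -0.001, -1.0]]
force: [5.9, 1.0, -20.2]
finger_gap: 0.0216
grasp_force: 50.0
```

>>> move_arm(series=[[1,0,0,0.0004,0],[1,0,0,0.0004,0]])

```text
time: 17.13
eef_pos: [0.5484, 0.1927, 0.1212]
eef_rot: [[-0.022, 1.0, -0.001], [1.0, 0.022, -0.0], [-0.0, -0.001, -1.0]]
force: [5.0, -0.1, -18.2]
finger_gap: 0.0215
grasp_force: 50.0
```

>>> move_arm(series=[[1,0,0,0.0002,0],[1,0,0,0.0002,0]])

```text
time: 17.3
eef_pos: [0.5484, 0.1927, 0.1211]
eef_rot: [[-0.022, 1.0, -0.001], [1.0, 0.022, -0.0], [-0.0, -0.001, -1.0]]
force: [4.0, 0.3, -18.1]
finger_gap: 0.0215
grasp_force: 50.0
```

>>> move_arm(series=[[1,0,0,0.0002,0],[1,0,0,0.0002,0]])

```text
time: 17.47
eef_pos: [0.5484, 0.1927, 0.1211]
eef_rot: [[-0.022, 1.0, -0.0], [1.0, 0.022, -0.0], [-0.0, -0.0, -1.0]]
force: [2.5, 0.4, -16.5]
finger_gap: 0.0219
grasp_force: 50.0
```

>>> move_arm(series=[[1,0,0,0,0],[1,0,0,0,0],[1,0,0,0,0]])

```text
time: 17.72
eef_pos: [0.5484, 0.1927, 0.121]
eef_rot: [[-0.022, 1.0, -0.0], [1.0, 0.022, -0.0], [-0.0, -0.0, -1.0]]
force: [3.5, -0.4, -15.1]
finger_gap: 0.0214
grasp_force: 50.0
```

The pull is about 11.6 N. I'll hold in short calls to watch for drift.

>>> move_arm(series=[[1,0,0,0,0],[1,0,0,0,0],[1,0,0,0,0]])

```text
time: 17.97
eef_pos: [0.5485, 0.1927, 0.121]
eef_rot: [[-0.022, 1.0, -0.0], [1.0, 0.022, -0.0], [-0.0, -0.0, -1.0]]
force: [2.0, 0.3, -15.6]
finger_gap: 0.0217
grasp_force: 50.0
```

>>> move_arm(series=[[1,0,0,0,0],[1,0,0,0,0],[1,0,0,0,0]])

```text
time: 18.22
eef_pos: [0.5485, 0.1927, 0.121]
eef_rot: [[-0.022, 1.0, -0.0], [1.0, 0.022, -0.0], [-0.0, -0.0, -1.0]]
force: [1.7, 0.5, -14.2]
finger_gap: 0.0218
grasp_force: 50.0
```

>>> move_arm(series=[[1,0,0,0,0],[1,0,0,0,0],[1,0,0,0,0]])

```text
time: 18.47
eef_pos: [0.5485, 0.1927, 0.1211]
eef_rot: [[-0.022, 1.0, -0.0], [1.0, 0.022, -0.0], [-0.0, -0.0, -1.0]]
force: [0.6, 0.1, -14.4]
finger_gap: 0.0217
grasp_force: 50.0
```

>>> move_arm(series=[[1,0,0,0,0],[1,0,0,0,0],[1,0,0,0,0]])

```text
time: 18.72
eef_pos: [0.5485, 0.1927, 0.121]
eef_rot: [[-0.022, 1.0, -0.0], [1.0, 0.022, 0.0], [0.0, -0.0, -1.0]]
force: [0.2, 0.2, -13.9]
finger_gap: 0.0215
grasp_force: 50.0
```

>>> move_arm(series=[[1,0,0,0,0],[1,0,0,0,0],[1,0,0,0,0]])

```text
time: 18.97
eef_pos: [0.5486, 0.1927, 0.121]
eef_rot: [[-0.022, 1.0, -0.0], [1.0, 0.022, -0.0], [-0.0, -0.0, -1.0]]
force: [-0.1, 0.1, -14.0]
finger_gap: 0.0215
grasp_force: 50.0
```

The pull held at 10.4–13 N for 1.5 s. Setting the hook back down.

>>> move_arm(series=[[1,0,0,0.001,0],[1,0,0,0.004,0],[1,0,0,0.008,0],[1,0,0,0.012,0],[1,0,0,0.016,0],[1,0,0,0.019,0],[1,0,0,0.022,0],[1,0,0,0.0235,0],[1,0,0,0.024,0],[1,0,0,0.024,0]])

```text
time: 19.8
eef_pos: [0.5486, 0.1927, 0.0969]
eef_rot: [[-0.022, 1.0, -0.0], [1.0, 0.022, -0.0], [-0.0, -0.0, -1.0]]
force: [-0.5, -0.4, -4.1]
finger_gap: 0.0216
grasp_force: 50.0
```

>>> move_arm(series=[[1,0,0,0.0005,0],[1,0,0,0.001,0],[1,0,0,0.001,0],[1,0,0,0.001,0]])

```text
time: 20.13
eef_pos: [0.5487, 0.1927, 0.0961]
eef_rot: [[-0.022, 1.0, 0.0], [1.0, 0.022, 0.0], [0.0, 0.0, -1.0]]
force: [-0.5, 0.5, -2.7]
finger_gap: 0.0214
grasp_force: 50.0
```

>>> move_arm(series=[[1,0,0,0.0003,0],[1,0,0,0.0006,0],[1,0,0,0.0006,0],[1,0,0,0.0006,0]])

```text
time: 20.47
eef_pos: [0.5486, 0.1927, 0.0954]
eef_rot: [[-0.022, 1.0, -0.0], [1.0, 0.022, 0.0], [0.0, -0.0, -1.0]]
force: [0.6, 0.3, -3.7]
finger_gap: 0.0213
grasp_force: 50.0
```

>>> move_arm(series=[[1,0,0,0.0003,0],[1,0,0,0.0006,0],[1,0,0,0.0006,0],[1,0,0,0.0006,0]])

```text
time: 20.8
eef_pos: [0.5486, 0.1927, 0.0948]
eef_rot: [[-0.022, 1.0, 0.0], [1.0, 0.022, 0.0], [0.0, 0.0, -1.0]]
force: [0.3, -0.2, -3.5]
finger_gap: 0.0216
grasp_force: 50.0
```

>>> move_arm(series=[[1,0,0,0.0003,0],[1,0,0,0.0005,0],[1,0,0,0.0005,0]])

```text
time: 21.05
eef_pos: [0.5488, 0.1927, 0.0947]
eef_rot: [[-0.022, 1.0, 0.0], [1.0, 0.022, 0.0], [0.0, 0.0, -1.0]]
force: [-0.9, 0.4, 0.9]
finger_gap: 0.0217
grasp_force: 50.0
```

It's standing on the plate. I'll release and withdraw straight up.

>>> move_arm(series=[[0.48,0,0,0,0],[0.4,0,0,0,0],[0.2,0,0,0,0],[0,0,0,0,0],[0,0,0,0,0],[0,0,0,0,0],[0,0,0,0,0]])

```text
time: 21.63
eef_pos: [0.5487, 0.1927, 0.0943]
eef_rot: [[-0.022, 1.0, 0.0], [1.0, 0.022, 0.0], [0.0, 0.0, -1.0]]
force: [0.2, -0.8, 0.4]
finger_gap: 0.044
grasp_force: 0.0
```

>>> move_arm(series=[[0,0,0,-0.005,0],[0,0,0,-0.015,0],[0,0,0,-0.03,0],[0,0,0,-0.05,0],[0,0,0,-0.07,0],[0,0,0,-0.09,0],[0,0,0,-0.11,0],[0,0,0,-0.125,0],[0,0,0,-0.13,0],[0,0,0,-0.13,0],[0,0,0,-0.13,0]])

```text
time: 22.55
eef_pos: [0.5485, 0.1927, 0.2243]
eef_rot: [[-0.022, 1.0, 0.0], [1.0, 0.022, -0.0], [-0.0, 0.0, -1.0]]
force: [-0.1, 0.0, 0.1]
finger_gap: 0.044
grasp_force: 0.0
```

Run:
```python
from h import *
s=snap("scene","s5");c=snap("wrist","w5")
b=cv2.resize(s["image"][140:250,330:420],None,fx=5,fy=5,interpolation=2)
w=cv2.resize(c["image"][100:320,190:330],None,fx=2.5,fy=2.5,interpolation=2)
cv2.imwrite("pics/c5.png",np.hstack([b,w])[:,:,::-1])
```

```text
(no output)
```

View pics/c5.png

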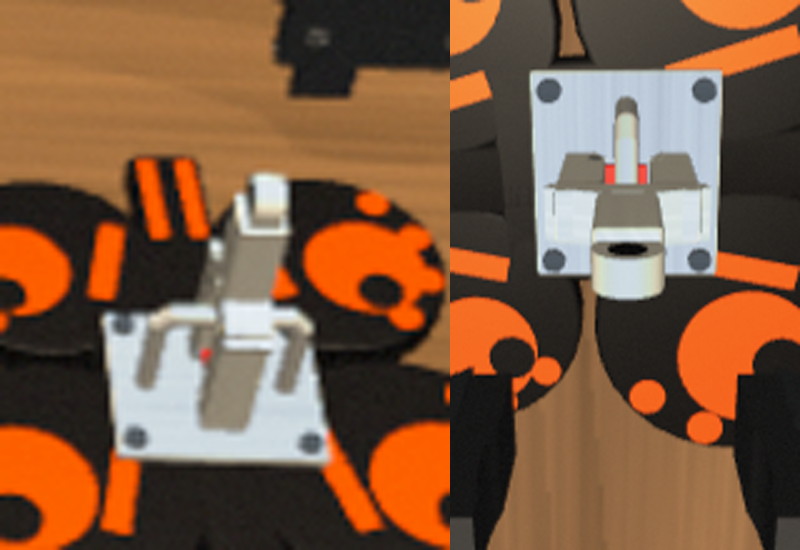

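The hook stands upright on the plate at scene crop (230,420). The bar passes through its throat above the shut red gate (wrist crop 625,172), and the gripper is clear.

```bash
python3 -c "
from workcell import workorder
print(workorder.finish_job())"
```

```text
the job is handed in; nothing more can be done
None
```

The snap hook is clipped on the eye and standing home on the plate, released and handed in at about 22.7 s; the proof pull held at about 10–13 N for 1.5 s, after briefly reading about 17 N (just over the 16 N limit, well under 30 N) while I trimmed it.

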